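# Clear the left page and flip the flooring-sample leaf

### The arm

A 7-joint arm with a two-finger parallel gripper is mounted at the origin on the work surface. World frame = base frame: x ahead of the robot, y to its left, z up, the work surface at z = 0. Lengths are in m, angles in rad, forces in N, time in s.
With the tool pointing down it reaches from about 0.4 to 0.85 m from the base axis. Payload 10.4 kg.
Tool frame: the origin (TCP) lies midway between the tips of the shut fingers; the grasp point (between the pads) lies 19 mm behind it (r.grasp_offset is the distance from the TCP to the grasp point, in m); x points along the fingers, y is the direction in which the jaws open and shut, and the axes are right-handed (so a half turn about x gives the same grasp; the last joint's range is limited). The gripper opens to 87 mm and grips with 3 to 60 N. Pads are 19 mm wide; open, the fingers measure 117 mm over their backs; the gripper's body (75 mm by 190 mm) begins 51 mm behind the grasp point.
Start: joints at [-0.023, 0.332, -0.065, 1.46, 0.022, 1.35, -0.088], TCP at [0.625, 0, 0.223] pointing down, gripper open.
Joint ranges: [-2.6, 2.6], [-0.5, 2.12], [-1.47, 1.34], [0.16, 2.42], [-1.27, 4.41], [0.06, 2.06], [-2.6, 2.6]. Speed limits (rad/s): [2.22, 2.22, 2.79, 2.79, 3.14, 3.14, 3.14].

### API

Orientations are given as a unit quaternion [x, y, z, w].
In Python, from bench import r, vision, close_job gives the robot as it stands. The module is installed in compiled form; this text tells all that it offers.
- The arm moves only by the shell command python3 -m pendant 'ROWS' [OPENING] [FORCE]. ROWS is text: rows parted by semicolons, each of 6 numbers parted by spaces: the shift along the tool's x, y, z in units of 0.25 m (1.0 is 0.25 m), then the turn, a rotation vector about the tool's x, y, z in units of 1.5 rad (1.0 is 1.5 rad). A call has 1 to 8 rows; each row is the pose to reach, as a shift and turn from the pose commanded when the call began, along the tool's axes at that moment; what a row does not reach only later rows make up. A row lasts 1/10 s, in which the tool goes at most 50 mm and 8.59 degrees, less where a joint would pass 70% of its speed; a pose out of reach is approached as far as the arm can. A call with a number of a shift or a turn outside -1 to 1 is refused whole. A call with a gripper value outside its range is refused whole. OPENING is the gripper command: -1 is shut, 1 is fully open, values between are in proportion, set as the call begins (- or left out, the last holds). The fingers move at their own pace and stop on an object; FORCE is the grip in N (left out, the last holds). Time passes only in rows, so rows that repeat a pose let the fingers close. It gives the time, the measured TCP pose, the force and the opening at its end, in the units of the state.
- r.read_state(): the state, without advancing time (a new reading comes with each control period).
- vision.camera(name): name is "scene" or "side" or "wrist"; returns (picture, depth): 400x640x3 uint8, blue, green, red; 400x640 float32, m along the optical axis (not along the pixel's ray), 0 where there is no reading.
- vision.get_calibration(name): a dict with "camera_matrix" (3x3 intrinsics, pixels), "rvec" (rotation vector, rad) and "tvec" (3), from world to camera coordinates, as OpenCV has them. Camera axes: x right, y down, z forward; pixel columns grow to the right and rows downward; lengths in m; the calibration is good to about 2 mm. A picture is of the moment at which its call begins: read the wrist's pose just before it. get_calibration takes no time and is no camera call; for the wrist camera it gives the pose at the moment of the call.
- close_job(): hands the job in, once; it reports no verdict.
The state is a dict: "time": time; "joint_positions": joint angles; "joint_vel": joint speeds; "joint_torque": joint torques, N m; "ee_pos": TCP position; "eef_rot": TCP orientation; "ft_force": force on the tool from outside, world axes, zero at the start; "torque": the same for the moment, N m; "width": finger opening in m.
Only numpy, scipy, OpenCV 4.12 (cv2) and the standard library are available. Lean on these libraries where they do the work, as an engineer would, in place of code of your own. Each camera call takes 0.05 s, during which the arm holds its last target. There are 200 camera calls.

### The job

The shop's flooring-sample stand lies open on the counter like a book, with a small carton of screws left on its left page (left as the robot sees it). First push the carton off the page with the fingers, never picking it up or knocking it over, until it stands flat on the counter; then flip the half-raised wooden leaf over the spine and press it down so that it lies flat on the left page. Leave everything else where it stands.

Things in the scene. Friction and masses are not known exactly. Their poses are not given: they have to be found in the camera images.
- stand: flooring-sample stand fixed to the counter: a grey board 170 (x) x 340 (y) x 6 mm thick, like an open book. Origin: centre of its underside, on the counter. Its y axis points to the robot's left: the left page is its +y half (to y = +170 mm), the right page its -y half. Turned up to 0.35 rad either way
- spine (a point): middle of the hinge axis (the spine), 10 mm above the stand's origin; the axis runs along the stand's x. At each end of it, at x = +-77 mm, is a bracket 12 (x) x 16 (y) mm, its top 16 mm above the counter
- leaf (a joint): angle (rad) of the rigid wooden leaf, 130 mm along the spine, 6 to 150 mm from the hinge axis, 6 mm thick (axis in its mid-plane), 0.12 kg: 0 flat on the right page, pi/2 upright, pi flat on the left page (a stop; underside 1 mm above the page). Starts half raised at 0.5 to 0.75. The hinge is stiff: the leaf stays where left and takes up to 2 N at its free edge to swing, right down to flat
- leaf_edge (a point): middle of the leaf's free edge (in its mid-plane), 150 mm from the hinge axis
- carton: closed cardboard carton of screws, 60 (its x) x 50 (its y) x 40 mm high, 0.14 to 0.28 kg, loose, standing on the left page; origin at the centre of its underside, its z up. To its left the counter is free as far as the wrench, some 400 mm left of the spine
- tape_roll: grey ring-shaped roll lying flat, 90 mm across, 40 mm high; a bystander, origin at the centre of its underside
- tin: round closed tin, 70 mm across, 75 mm high; a bystander, origin at the centre of its underside
- cup: open steel cup, 72 mm across, 70 mm high; a bystander, origin at the centre of its underside
- screwdriver: screwdriver lying on the counter to the right of the stand; a bystander, origin at the middle of its length
- wrench: steel wrench lying on the counter well to the left of the stand; a bystander, origin at the middle of its length
- glue: white plastic bottle, 50 mm across, 120 mm high; a bystander, origin at the centre of its underside
- padlock: brass padlock standing upright, 22 x 45 x 68 mm; a bystander, origin at the centre of its underside

How it is judged:
By the outcome, as a careful person would: the job done as asked, in the order asked, and still so for the second after the job is handed in, with the robot touching nothing.
It also fails if it takes over 58 s, if anything falls off the work surface, if the arm or the gripper's body presses on something with over 40 N, if the wrist force passes 120 N, or if a joint passes its speed limit or range.

## Working session

There is one attempt and no reset: what is moved stays moved. The work goes in short steps, Python scripts to look and compute and a shell command to move; the robot and the scene stay as the last step left them, time stands still between calls to the robot, and variables do not carry over. Pictures are saved under pics/ and viewed, about 8 in all and at most 12, crops included, and the job is handed in when it is done.

```bash
mkdir -p pics
cat > h.py <<'E'
import numpy as np, cv2
from bench import r, vision
def cam(n):
    c=vision.get_calibration(n); im,d=vision.camera(n)
    K=np.array(c["camera_matrix"]); R=cv2.Rodrigues(np.array(c["rvec"],float))[0]; t=np.array(c["tvec"],float).ravel()
    return im,d,K,R,t
def world(d,K,R,t):
    v,u=np.mgrid[0:d.shape[0],0:d.shape[1]]
    p=np.stack([(u-K[0,2])/K[0,0]*d,(v-K[1,2])/K[1,1]*d,d],-1)
    w=(p-t)@R; w[d==0]=np.nan
    return w
E
python3 - <<'E'
from h import *
for n in ["scene","side"]:
    im,d,K,R,t=cam(n); cv2.imwrite(f"pics/{n}0.png",im); np.savez(f"{n}0.npz",im=im,w=world(d,K,R,t)); print(n,-R.T@t)
s=r.read_state(); print(s)
E
```

```text
scene [ 1.1646659  -0.24944052  0.97023949]
side [ 0.53773343 -0.79697101  0.7256598 ]
{'time': 0.1, 'joint_positions': array([-0.0226119 ,  0.33282079, -0.06469972,  1.46082236,  0.02160301,
        1.34989793, -0.08851702]), 'joint_vel': array([ 0.00193564, -0.00253508, -0.00045635, -0.00383927,  0.00203456,
       -0.00018448,  0.0007024 ]), 'joint_torque': array([ 3.16136166e-04, -6.24538064e+01,  2.38312193e-02, -3.90717781e+01,
       -6.15657773e-02,  3.65302863e-02,  4.60620026e-05]), 'ee_pos': array([6.24668830e-01, 3.64961781e-06, 2.21842633e-01]), 'eef_rot': array([-0.49966906, -0.50030172,  0.50032387, -0.49970496]), 'ft_force': array([-0.76800415,  0.29862962, -0.65313031]), 'torque': array([ 0.02346947, -0.01543263,  0.04237671]), 'width': 0.08735980426119838}
```

View pics/scene0.png

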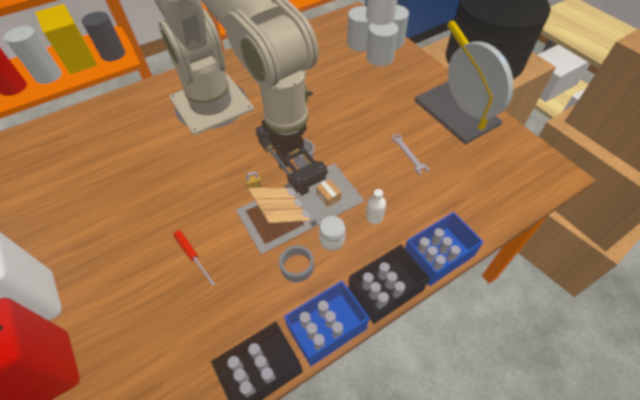

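View pics/side0.png

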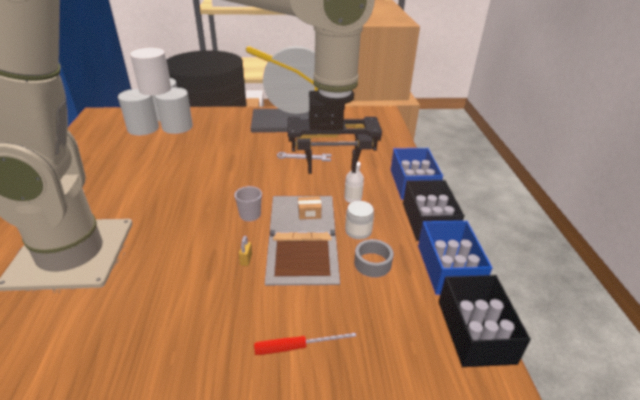

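The scene view shows the stand around (300,208), the leaf at (280,205) and the carton at (328,190). In the side view the board spans (268-338, 197-282), the carton is at (310,208), the cup at (249,203), the padlock at (245,250), the tin at (360,218) and the glue at (354,187). Next I'll take measurements from depth.

Run:
```python
from h import *
W=[];C=[];S=[]
for i,n in enumerate(["scene","side"]):
    z=np.load(n+"0.npz"); w=z["w"].reshape(-1,3); c=z["im"].reshape(-1,3)
    m=np.isfinite(w).all(1)&(w[:,0]>.35)&(w[:,0]<.95)&(abs(w[:,1])<.6)&(w[:,2]>-.02)&(w[:,2]<.2)
    W.append(w[m]);C.append(c[m]);S.append(np.full(m.sum(),i))
W=np.concatenate(W);C=np.concatenate(C).astype(int);S=np.concatenate(S)
np.savez("pc.npz",W=W,C=C,S=S)
sat=C.max(1)-C.min(1)
# counter height
for i in (0,1):
    print("counter z",i,np.median(W[(S==i)&(W[:,2]<.004)][:,2]))
    g=(S==i)&(sat<25)&(W[:,2]>.002)&(W[:,2]<.012)
    P=W[g][:,:2].astype(np.float32)
    # biggest connected component on a grid
    img=np.zeros((300,300),np.uint8); ij=((P-[.35,-.6])/.004).astype(int); img[ij[:,0].clip(0,299),ij[:,1].clip(0,299)]=1
    img=cv2.morphologyEx(img,cv2.MORPH_CLOSE,np.ones((3,3)))
    n,l,st,ce=cv2.connectedComponentsWithStats(img); k=1+np.argmax(st[1:,4])
    q=P[l[ij[:,0].clip(0,299),ij[:,1].clip(0,299)]==k]; print(i,"stand",len(q),cv2.minAreaRect(q),q.min(0),q.max(0))
# top view picture colour + height, 2mm cells
x0,y0,cs=.42,-.3,.0015
img=np.zeros((300,420,3),np.uint8);hh=np.zeros((300,420))
o=np.argsort(W[:,2])
for s,off in ((0,0),):
    for k in o:
        i=int((W[k,0]-x0)/.0015);j=int((W[k,1]-y0)/.0015)
        if 0<=i<300 and 0<=j<420:
            cv2.rectangle(img,(419-j-1,299-i-1),(419-j,299-i),[int(v) for v in C[k]],-1)
            cv2.rectangle(hh,(419-j-1,299-i-1),(419-j,299-i),float(W[k,2]),-1)
H=cv2.applyColorMap((hh/.13*255).clip(0,255).astype(np.uint8),cv2.COLORMAP_JET)
for a in (img,H):
    for k in range(0,420,1):
        pass
    for x in np.arange(.45,.87,.05): cv2.putText(a,f"{x:.2f}",(0,299-int((x-x0)/.0015)),0,.3,(255,255,255)); 
    for y in np.arange(-.25,.31,.1): cv2.putText(a,f"{y:.2f}|",(419-int((y-y0)/.0015)-22,297),0,.3,(255,255,255))
cv2.imwrite("pics/top.png",cv2.resize(np.vstack([img,H]),None,fx=1,fy=1))
```

```text
counter z 0 -0.0004010644126491863
0 stand 2087 ((0.5631353855133057, 0.04045568406581879), (0.33382153511047363, 0.1665993183851242), 88.0001220703125) [ 0.47581753 -0.12840591] [0.6503912  0.20949355]
counter z 1 0.00036182012342981845
1 stand 2427 ((0.5601713061332703, 0.035548076033592224), (0.3355206847190857, 0.1637861728668213), 88.31653594970703) [ 0.47381303 -0.1337119 ] [0.64527076 0.2050128 ]
```

View pics/top.png

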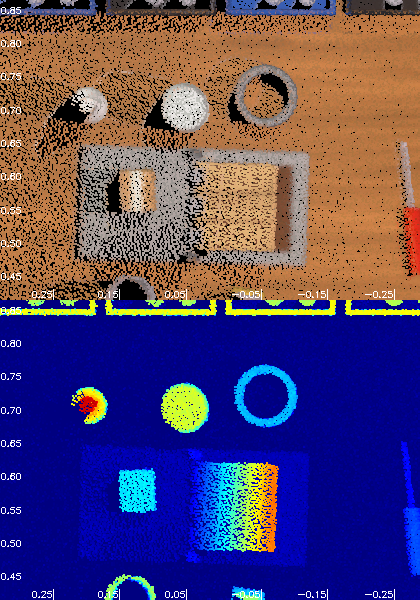

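The reconstructed top view shows the carton near (0.58,0.12), the leaf spanning x 0.49-0.62 with its free edge near y -0.08, the cup near (0.43,0.13), the tin at (0.70,0.05) and the glue at (0.71,0.20). Now I'll fit the carton and the leaf.

Run:
```python
from h import *
z=np.load("pc.npz");W,C,S=z["W"],z["C"],z["S"]
yaw=np.radians(-1.85);c=np.array([.5615,.038]);Rz=np.array([[np.cos(yaw),-np.sin(yaw)],[np.sin(yaw),np.cos(yaw)]])
L=W.copy();L[:,:2]=(W[:,:2]-c)@Rz
for i in (0,1):
    g=(S==i)&(L[:,1]>.03)&(L[:,1]<.16)&(abs(L[:,0])<.08)&(W[:,2]>.041)&(W[:,2]<.053)
    P=W[g][:,:2].astype(np.float32);print("carton top",g.sum(),cv2.minAreaRect(P),np.median(W[g][:,2]),"local",L[g].min(0),L[g].max(0))
    g=(S==i)&(L[:,1]<-.03)&(L[:,1]>-.16)&(abs(L[:,0])<.07)&(L[:,2]>.025)
    P=L[g]; 
    a=np.polyfit(P[:,1],P[:,2],1); print("leaf",g.sum(),"slope ang",np.arctan(-a[0]),"z at hinge",a[1],P[:,1].min(),P[:,2].max(),np.percentile(P[:,0],[1,99]))
    b=(S==i)&(abs(L[:,1])<.02)&(abs(L[:,0])>.068)&(abs(L[:,0])<.09)&(W[:,2]>.012)&(W[:,2]<.02)
    print("brackets",[ (np.round(L[b&(L[:,0]*s>0)].mean(0),4),(b&(L[:,0]*s>0)).sum()) for s in (1,-1)])
    for n,(x,y,h0,h1) in dict(tin=(.705,.05,.06,.085),glue=(.71,.2,.05,.13),cup=(.43,.13,.05,.08),padlock=(.45,-.02,.02,.08),tape=(.72,-.07,.03,.05)).items():
        g=(S==i)&(abs(W[:,0]-x)<.055)&(abs(W[:,1]-y)<.055)&(W[:,2]>h0)&(W[:,2]<h1)
        if g.sum()>5: print(n,np.round([W[g].min(0),W[g].max(0)],3).tolist())
    g=(S==i)&(W[:,1]>.28)&(sat:=C.max(1)-C.min(1))*1<25 if False else (S==i)&(W[:,1]>.28)&(W[:,2]>.004)
    if g.sum():print("left stuff",W[g].min(0),W[g].max(0))
```

```text
carton top 295 ((0.5834885239601135, 0.1242205798625946), (0.0612119659781456, 0.05127977952361107), 2.579677104949951) 0.045538139882432715 local [-0.01134427  0.06152399  0.04100547] [0.05160607 0.11364156 0.05011548]
leaf 1129 slope ang 0.6131992475669327 z at hinge 0.01576099446420679 -0.1203480561161779 0.10146713220340563 [-0.06461508  0.06404216]
brackets [(array([0.078 , 0.0027, 0.0153]), np.int64(22)), (array([-0.0773,  0.0023,  0.0155]), np.int64(19))]
tin [[0.675, 0.02, 0.06], [0.743, 0.086, 0.08]]
glue [[0.69, 0.173, 0.051], [0.737, 0.221, 0.124]]
cup [[0.394, 0.102, 0.05], [0.457, 0.172, 0.073]]
padlock [[0.41, -0.064, 0.021], [0.505, 0.032, 0.08]]
tape [[0.681, -0.113, 0.03], [0.771, -0.024, 0.044]]
left stuff [0.35039305 0.28005538 0.00400154] [0.94996107 0.59829282 0.08445231]
carton top 275 ((0.581328272819519, 0.12285695225000381), (0.05975878983736038, 0.05353739112615585), 1.0263720750808716) 0.04620453887232449 local [-0.01253044  0.05797409  0.04126117] [0.04660425 0.11253864 0.04978895]
leaf 393 slope ang 0.5923844780158906 z at hinge 0.017610675348264177 -0.12427483108917028 0.10137334344117302 [-0.06480176  0.06100671]
brackets [(array([ 0.0753, -0.0007,  0.0155]), np.int64(28)), (array([-0.0791, -0.0014,  0.0154]), np.int64(21))]
tin [[0.671, 0.017, 0.06], [0.74, 0.085, 0.078]]
glue [[0.685, 0.17, 0.05], [0.732, 0.202, 0.122]]
cup [[0.385, 0.097, 0.05], [0.455, 0.171, 0.072]]
padlock [[0.408, -0.067, 0.02], [0.505, 0.028, 0.071]]
tape [[0.68, -0.117, 0.03], [0.768, -0.024, 0.044]]
left stuff [0.35001671 0.28013996 0.00401309] [0.94996903 0.57612445 0.0840692 ]
```

```bash
python3 -m pendant '0 -.1 -.13 0 0 0; 0 -.2 -.26 0 0 0; .15 -.2 -.26 0 0 0; .3 -.2 -.26 0 0 0; .45 -.2 -.26 0 0 0; .6 -.2 -.26 0 0 0; .7 -.2 -.26 0 0 0; .7 -.2 -.26 0 0 0' -.31
```

```text
time: 0.9
ee_pos: [0.5721, 0.0645, 0.0437]
eef_rot: [-0.498, -0.502, 0.502, -0.499]
ft_force: [0.2, 0.0, -0.5]
width: 0.0333
```

Run:
```python
from h import *
im,d,K,R,t=cam("side"); cv2.imwrite("pics/s1.png",cv2.resize(im[130:300,200:440],None,fx=3,fy=3,interpolation=cv2.INTER_CUBIC))
```

```text
(no output)
```

View pics/s1.png

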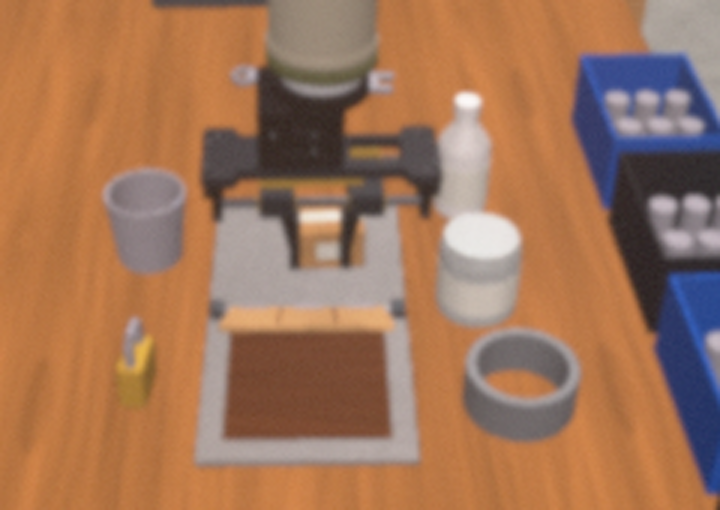

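The side crop shows both fingertips (300-350,265) in front of the carton (325,235). The gripper body clears the cup and the glue bottle.

```bash
python3 -m pendant '.085 0 0 0 0 0; .085 0 -.05 0 0 0; .085 0 -.09 0 0 0; .085 0 -.13 0 0 0; .085 0 -.17 0 0 0; .085 0 -.21 0 0 0; .085 0 -.25 0 0 0; .085 0 -.29 0 0 0'; python3 -m pendant '0 0 -.04 0 0 0; 0 0 -.08 0 0 0; 0 0 -.12 0 0 0; 0 0 -.16 0 0 0; 0 0 -.19 0 0 0; 0 0 -.22 0 0 0; 0 0 -.25 0 0 0; 0 0 -.28 0 0 0'
```

```text
time: 1.75
ee_pos: [0.5751, 0.1383, 0.0265]
eef_rot: [0.5, 0.5, -0.5, 0.5]
ft_force: [-0.2, -2.3, 2.0]
width: 0.0297
time: 2.55
ee_pos: [0.5749, 0.208, 0.0262]
eef_rot: [-0.5, -0.5, 0.5, -0.5]
ft_force: [-0.8, -0.6, -0.9]
width: 0.0301
```

```bash
python3 -m pendant '0 0 -.03 0 0 0; 0 0 -.06 0 0 0; 0 0 -.07 0 0 0; 0 0 -.07 0 0 0; 0 0 .05 0 0 0; -.15 0 .08 0 0 0; -.35 0 .08 0 0 0; -.45 0 .08 0 0 0'
python3 - <<'E'
from h import *
im,d,K,R,t=cam("scene"); cv2.imwrite("pics/s2.png",cv2.resize(im[130:270,220:420],None,fx=3,fy=3,interpolation=cv2.INTER_CUBIC))
W1=world(d,K,R,t).reshape(-1,3)
im,d,K,R,t=cam("side");W2=world(d,K,R,t).reshape(-1,3)
for W in (W1,W2):
    g=(abs(W[:,0]-.58)<.07)&(W[:,1]>.2)&(W[:,1]<.34)&(W[:,2]>.03)&(W[:,2]<.055)
    t=g&(W[:,2]>.035)
    if t.sum()>5: print(t.sum(),cv2.minAreaRect(W[t][:,:2].astype(np.float32)),np.percentile(W[t][:,2],[5,50,95]),np.linalg.lstsq(np.c_[W[t][:,:2],np.ones(t.sum())],W[t][:,2],rcond=None)[0])
E
```

```text
time: 3.35
ee_pos: [0.5766, 0.1873, 0.1432]
eef_rot: [0.502, 0.499, -0.499, 0.5]
ft_force: [0.9, -0.1, 0.5]
width: 0.0299
269 ((0.5837212800979614, 0.2569275200366974), (0.05240956321358681, 0.0626361146569252), 88.9722671508789) [0.03630845 0.03918323 0.04239176] [-0.00112763  0.01572083  0.03595878]
227 ((0.5812544822692871, 0.25602972507476807), (0.056770019233226776, 0.058683957904577255), 88.76720428466797) [0.03678648 0.04019816 0.0428422 ] [0.00402044 0.0249075  0.03140444]
```

View pics/s2.png

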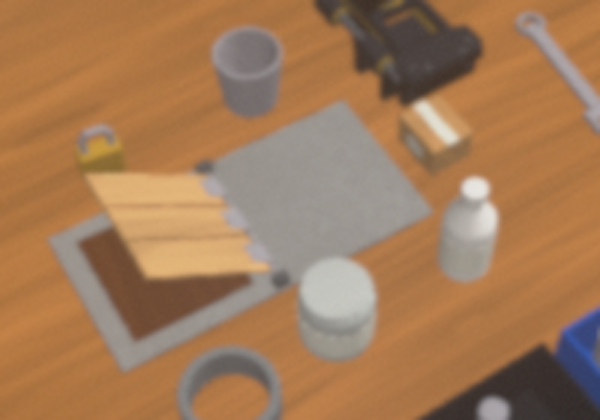

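The carton is flat on the counter: its top is at 0.040 m and its right face at y≈0.231, against a page edge of ≈0.208. Everything else stands where it was. Next I move to the right side of the leaf and tilt the tool.

```bash
python3 -m pendant '-.2 0 0 0 0 0; -.4 0 .15 0 0 0; -.4 0 .35 0 0 0; -.4 0 .55 0 0 0; -.4 0 .75 0 0 0; -.4 0 .95 0 0 0; -.4 0 1 0 0 0; -.4 0 1 0 0 0'; python3 -m pendant '0 0 .15 0 .09 0; 0 0 .3 0 .18 0; 0 0 .45 0 .27 0; 0 0 .55 0 .36 0; 0 0 .55 0 .45 0; 0 0 .55 0 .524 0; 0 0 .55 0 .524 0; 0 0 .55 0 .524 0'; python3 -c "
from bench import r;s=r.read_state();print(s['joint_positions'].round(2),s['ee_pos'],s['eef_rot'])"
```

```text
time: 4.25
ee_pos: [0.5743, -0.0674, 0.2379]
eef_rot: [-0.501, -0.498, 0.502, -0.498]
ft_force: [1.3, 0.8, -0.3]
width: 0.0301
time: 5.05
ee_pos: [0.5753, -0.1992, 0.2379]
eef_rot: [0.653, 0.654, -0.271, 0.271]
ft_force: [0.6, 1.5, 1.4]
width: 0.03
[ 0.56  0.61  0.06  1.25 -0.66  1.77  0.65] [ 0.57533348 -0.19918372  0.23790847] [ 0.65280482  0.65354112 -0.27111845  0.27060056]
```

```bash
python3 -m pendant '0 0 .13 0 0 0; .1 0 .254 0 0 0; .25 0 .254 0 0 0; .4 0 .254 0 0 0; .55 0 .254 0 0 0; .7 0 .254 0 0 0; .8 0 .254 0 0 0; .8 0 .254 0 0 0'
python3 - <<'E'
from h import *
im,d,K,R,t=cam("side"); cv2.imwrite("pics/s3.png",cv2.resize(im[130:330,200:440],None,fx=2.5,fy=2.5,interpolation=cv2.INTER_CUBIC))
E
```

```text
time: 5.85
ee_pos: [0.5747, -0.0975, 0.0523]
eef_rot: [0.651, 0.656, -0.269, 0.271]
ft_force: [-0.6, 0.1, 0.1]
width: 0.03
```

View pics/s3.png

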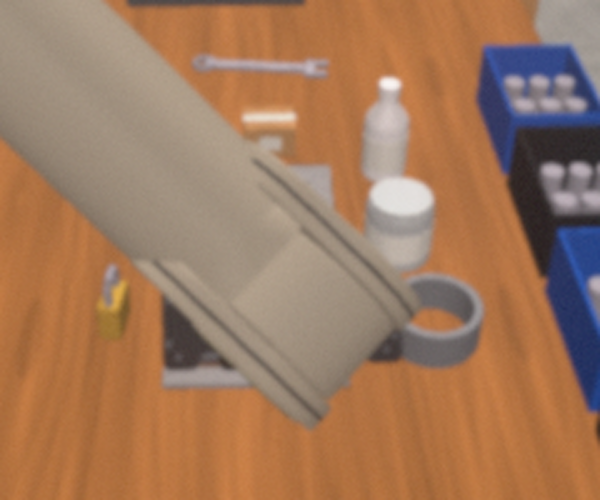

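The wrist blocks the view, but the padlock, tape roll and tin are clear. Now I'll work out the arc.

Run:
```python
import numpy as np
sy,sz=.038,.01
def pose(th,lead=.003,r=.13):
    a=np.clip(np.pi/2-th,0,.785)
    rad=np.array([-np.cos(th),np.sin(th)]); n=np.array([np.sin(th),np.cos(th)])  # motion dir
    if th<.785:
        E=.15*rad-.003*n; p=E-.0095*np.array([np.cos(a),np.sin(a)])+.02*np.array([np.sin(a),-np.cos(a)])
    elif th<=np.pi/2: p=r*rad-.0125*n
    else: p=r*rad-.003*n-np.array([.0095,0])*min(1,1) 
    return p+n*lead+[sy,sz],a
cur=np.array([-.0975,.0523]);a0=.785
ths=list(np.arange(.6,3.1,.1))+[3.14]
for k in range(0,len(ths),8):
    print("start",cur.round(4),round(a0,3)); R=np.array([[np.sin(a0),-np.cos(a0)],[-np.cos(a0),-np.sin(a0)]])
    for th in ths[k:k+8]:
        p,a=pose(th); s=R@(p-cur); print(f"{th:.2f} y{p[0]:.3f} z{p[1]:.3f} | {s[0]/.25:.2f} 0 {s[1]/.25:.2f} 0 {(a-a0)/1.5:.3f} 0")
    cur,a0=p,a
```

```text
start [-0.0975  0.0523] 0.785
0.60 y-0.078 z0.074 | -0.01 0 -0.11 0 0.000 0
0.70 y-0.069 z0.086 | -0.02 0 -0.17 0 0.000 0
0.80 y-0.059 z0.097 | -0.02 0 -0.23 0 -0.009 0
0.90 y-0.050 z0.106 | -0.02 0 -0.29 0 -0.076 0
1.00 y-0.040 z0.114 | -0.01 0 -0.34 0 -0.143 0
1.10 y-0.029 z0.122 | -0.00 0 -0.39 0 -0.209 0
1.20 y-0.018 z0.128 | 0.01 0 -0.44 0 -0.276 0
1.30 y-0.006 z0.133 | 0.03 0 -0.49 0 -0.343 0
start [-0.0059  0.1327] 0.271
1.40 y0.007 z0.136 | -0.00 0 -0.05 0 -0.067 0
1.50 y0.019 z0.139 | 0.00 0 -0.10 0 -0.133 0
1.60 y0.032 z0.140 | 0.01 0 -0.16 0 -0.181 0
1.70 y0.045 z0.139 | 0.03 0 -0.20 0 -0.181 0
1.80 y0.058 z0.137 | 0.05 0 -0.25 0 -0.181 0
1.90 y0.071 z0.133 | 0.08 0 -0.29 0 -0.181 0
2.00 y0.083 z0.128 | 0.11 0 -0.34 0 -0.181 0
2.10 y0.094 z0.122 | 0.15 0 -0.37 0 -0.181 0
start [0.0941 0.1222] 0.0
2.20 y0.105 z0.115 | 0.03 0 -0.04 0 0.000 0
2.30 y0.115 z0.107 | 0.06 0 -0.08 0 0.000 0
2.40 y0.124 z0.098 | 0.10 0 -0.12 0 0.000 0
2.50 y0.133 z0.088 | 0.14 0 -0.15 0 0.000 0
2.60 y0.140 z0.077 | 0.18 0 -0.18 0 0.000 0
2.70 y0.146 z0.066 | 0.23 0 -0.21 0 0.000 0
2.80 y0.151 z0.054 | 0.27 0 -0.23 0 0.000 0
2.90 y0.155 z0.041 | 0.32 0 -0.24 0 0.000 0
start [0.1547 0.0411] 0.0
3.00 y0.157 z0.028 | 0.05 0 -0.01 0 0.000 0
3.14 y0.158 z0.010 | 0.12 0 -0.02 0 0.000 0
```

```bash
python3 -m pendant '0 0 -.06 0 0 0; -.01 0 -.11 0 0 0; -.01 0 -.17 0 0 0; -.01 0 -.23 0 0 0; -.01 0 -.29 0 -.07 0; 0 0 -.34 0 -.14 0; 0 0 -.39 0 -.21 0; .01 0 -.44 0 -.28 0'
python3 - <<'E'
from h import *
print(r.read_state()["joint_positions"].round(2))
im,d,K,R,t=cam("scene"); cv2.imwrite("pics/s4.png",cv2.resize(im[130:270,220:420],None,fx=3,fy=3,interpolation=cv2.INTER_CUBIC))
E
```

```text
time: 6.7
ee_pos: [0.5754, -0.0236, 0.1306]
eef_rot: [0.583, 0.581, -0.401, 0.403]
ft_force: [-0.1, -1.2, -1.8]
width: 0.03
[ 0.15  0.35  0.04  1.69 -0.4   1.2   0.34]
```

View pics/s4.png

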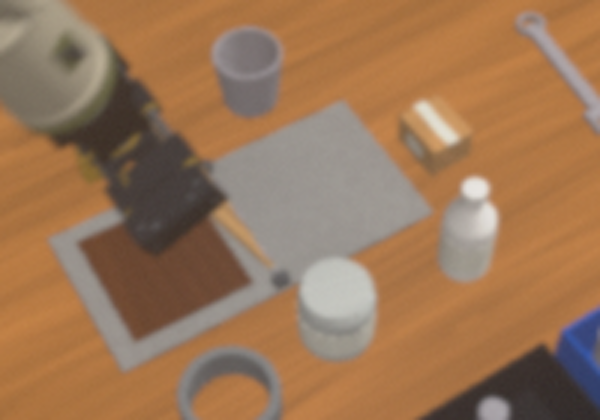

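The leaf is now nearly upright, with its edge line at (215,205)-(275,270), and the fingers are behind it. I'll carry on over the top.

```bash
python3 -m pendant '.01 0 -.07 0 -.06 0; .02 0 -.12 0 -.13 0; .03 0 -.17 0 -.2 0; .04 0 -.22 0 -.243 0; .06 0 -.27 0 -.243 0; .09 0 -.31 0 -.243 0; .12 0 -.355 0 -.243 0; .16 0 -.39 0 -.243 0'; python3 -m pendant '.04 0 -.05 0 0 0; .07 0 -.09 0 0 0; .1 0 -.13 0 0 0; .14 0 -.17 0 0 0; .18 0 -.2 0 0 0; .22 0 -.23 0 0 0; .26 0 -.25 0 0 0; .3 0 -.27 0 0 0'
python3 - <<'E'
from h import *
im,d,K,R,t=cam("scene"); cv2.imwrite("pics/s5.png",cv2.resize(im[130:270,220:420],None,fx=3,fy=3,interpolation=cv2.INTER_CUBIC))
E
```

```text
time: 7.55
ee_pos: [0.5753, 0.0814, 0.126]
eef_rot: [0.501, 0.5, -0.5, 0.499]
ft_force: [-0.0, -0.8, 1.4]
width: 0.0297
time: 8.35
ee_pos: [0.5749, 0.1494, 0.0503]
eef_rot: [0.5, 0.5, -0.5, 0.5]
ft_force: [1.0, -0.7, 1.2]
width: 0.03
```

View pics/s5.png

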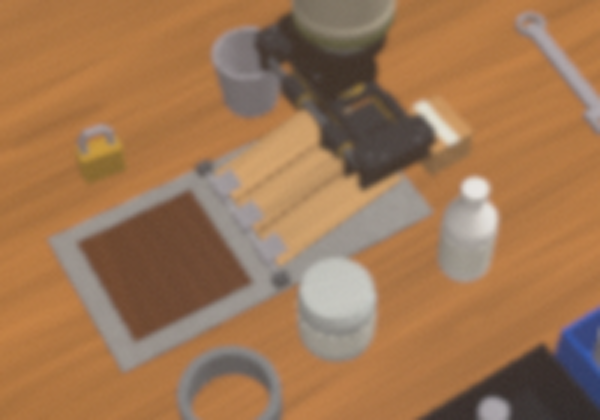

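The leaf is over the spine and leaning low to the left, with the fingers on top of it. Now I press it down.

```bash
python3 -m pendant '.04 0 -.01 0 0 0; .08 0 -.02 0 0 0; .11 0 -.02 0 0 0; .135 0 -.02 0 0 0; .15 0 -.02 0 0 0; .16 0 -.02 0 0 0; .17 0 -.02 0 0 0; .17 0 -.02 0 0 0'
```

```text
time: 9.2
ee_pos: [0.5751, 0.1541, 0.0127]
eef_rot: [0.501, 0.5, -0.5, 0.499]
ft_force: [-18.8, -5.3, 43.0]
width: 0.0301
```

The tip has stopped at z=0.0127, against an expected leaf top of 0.013, with 43 N of press through the fingers. I'll lift straight up and check.

```bash
python3 -m pendant '-.06 0 0 0 0 0; -.15 0 0 0 0 0; -.3 0 0 0 0 0; -.5 0 0 0 0 0; -.7 0 .1 0 0 0; -.9 0 .3 0 0 0; -1 0 .5 0 0 0; -1 0 .7 0 0 0'; python3 -m pendant '0 0 .2 0 0 0; 0 0 .4 0 0 0; 0 0 .6 0 0 0; 0 0 .7 0 0 0; 0 0 .7 0 0 0'
python3 - <<'E'
from h import *
im,d,K,R,t=cam("scene"); cv2.imwrite("pics/s6.png",cv2.resize(im[130:270,220:420],None,fx=3,fy=3,interpolation=cv2.INTER_CUBIC))
Ws=[world(d,K,R,t).reshape(-1,3)]
im,d,K,R,t=cam("side");Ws.append(world(d,K,R,t).reshape(-1,3))
yaw=np.radians(-1.85);Rz=np.array([[np.cos(yaw),-np.sin(yaw)],[np.sin(yaw),np.cos(yaw)]])
for W in Ws:
    L=W.copy();L[:,:2]=(W[:,:2]-[.5615,.038])@Rz
    g=(abs(L[:,0])<.055)&(L[:,1]>.03)&(L[:,1]<.14)&(L[:,2]<.15)
    print("leaf slope",np.polyfit(L[g][:,1],L[g][:,2],1),"near z",np.median(L[g&(L[:,1]<.06)][:,2]),"far z",np.median(L[g&(L[:,1]>.11)][:,2]))
    g=(abs(W[:,0]-.58)<.07)&(W[:,1]>.2)&(W[:,1]<.34)&(W[:,2]>.035)&(W[:,2]<.055)
    print("carton",cv2.minAreaRect(W[g][:,:2].astype(np.float32)),np.median(W[g][:,2]))
    for n,(x,y,h0,h1) in dict(tin=(.705,.05,.06,.085),glue=(.71,.2,.05,.13),cup=(.43,.13,.05,.08),padlock=(.45,-.02,.02,.08),tape=(.72,-.07,.03,.05)).items():
        g=(abs(W[:,0]-x)<.055)&(abs(W[:,1]-y)<.055)&(W[:,2]>h0)&(W[:,2]<h1)
        if g.sum()>5: print(n,np.round([W[g].min(0),W[g].max(0)],3).tolist())
print(r.read_state()["time"],r.read_state()["ft_force"])
E
```

```text
time: 10.0
ee_pos: [0.5759, 0.0056, 0.256]
eef_rot: [0.501, 0.5, -0.498, 0.501]
ft_force: [1.0, 0.1, -0.4]
width: 0.0302
time: 10.5
ee_pos: [0.5738, -0.1744, 0.2521]
eef_rot: [-0.502, -0.498, 0.502, -0.498]
ft_force: [-0.3, 0.5, 0.2]
width: 0.0299
leaf slope [-0.00372457  0.01276101] near z 0.01260322931058041 far z 0.012211933218313957
carton ((0.5835240483283997, 0.25739675760269165), (0.05223366990685463, 0.06030862405896187), 89.66360473632812) 0.039502210840941104
tin [[0.677, 0.02, 0.06], [0.744, 0.086, 0.079]]
glue [[0.689, 0.173, 0.05], [0.738, 0.221, 0.123]]
cup [[0.384, 0.1, 0.05], [0.458, 0.171, 0.073]]
padlock [[0.413, -0.063, 0.02], [0.437, -0.019, 0.07]]
tape [[0.682, -0.112, 0.03], [0.77, -0.023, 0.045]]
leaf slope [-0.00012925  0.01335377] near z 0.013426411252860345 far z 0.013471805064331481
carton ((0.5881964564323425, 0.25569579005241394), (0.04173888638615608, 0.054147496819496155), 0.5700426697731018) 0.03973280701785829
tin [[0.672, 0.018, 0.06], [0.74, 0.086, 0.08]]
glue [[0.685, 0.17, 0.05], [0.729, 0.201, 0.115]]
cup [[0.386, 0.095, 0.05], [0.455, 0.17, 0.074]]
padlock [[0.409, -0.067, 0.02], [0.436, -0.025, 0.07]]
tape [[0.68, -0.116, 0.03], [0.769, -0.025, 0.044]]
10.6 [0.13465111 0.53564147 0.93891368]
```

View pics/s6.png

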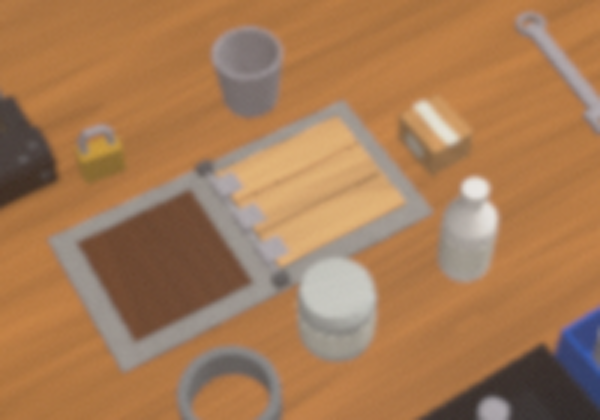

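The leaf lies flat on the left page, the carton stands on the counter clear of the board, and the bystanders I measured have not moved.

```bash
python3 -c "
from bench import close_job;print(close_job())"
```

```text
the job is handed in; nothing more can be done
None
```

The job is done and handed in at about 10.6 s of the 58 s allowed. I pushed the carton off the left page with the fingers. I then swung the leaf over the spine and pressed it down to its stop.

**Last checks:**
- **Leaf:** it lies flat. Its top is level at 12–13.5 mm, where 13 mm is expected, with a slope under 0.004.
- **Carton:** it stands flat on the counter, with its top at 40 mm. Its right face is about 23 mm beyond the page edge.
- **Bystanders:** the tin, glue, cup and tape roll measured within camera noise of their starting positions. The padlock's first measurement was not clean, but it looks unmoved in the pictures. I judged the wrench by eye only. I did not re-check the screwdriver, which was outside the last picture; the arm stayed clear of it as far as I planned the path.
- **Forces:** the final press reached about 43 N upward (47 N in all) at the wrist. It went through the fingertips, not the gripper body, and was well under the 120 N wrist limit.

**Disagreements:** the side camera's last carton outline came out too small, probably because the carton was partly hidden. Its height and y position still agreed with the scene camera.

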